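# Show three sides of a relay to the inspection camera

## Task

Pick up the tall relay and hold it upright about 10 cm in front of the inspection camera's lens, with its middle level with the lens. Turn it so that first its screw-terminal side, then its round-window side, then its vent-slot side looks straight into the lens, pausing a second on each. Then set it down gently, upright, in the flat aluminium tray, and do not disturb the short relay.

Things in the scene. Friction and masses are not known exactly. Their poses are not given: they have to be found in the camera images.
- relay_mid (a point): Centre of the tall relay, a loose grey block 36 x 36 x 78 mm tall, 0.14 kg, standing on the bench; the point is 39 mm above its underside, z up. Sides: +x has one round window (25 mm wide, stands out 4 mm); +y two brass terminal screws (stand out 4 mm); -y five vent slots; -x plain. These details lie in the lower half; the upper half is plain all round and can be gripped from above on any pair of sides.
- lens (a point): Centre of the lens glass of the inspection camera: small, grey, with a black barrel lens 38 mm wide, level on a post fixed to the bench; 110 mm above the bench. The lens looks along this frame's -x (z up): hold the relay at x = -100 mm in it. Camera and foot extend 110 mm behind the glass (+x), 45 mm to each side and 22 mm above the lens axis; nothing stands in front of the glass.
- tray_floor (a point): Centre of the inner floor of the shallow square aluminium tray fixed to the bench, 140 x 140 mm outside with walls 5 mm thick and 16 mm high; the inner floor is 5 mm above the bench and 130 x 130 mm. x and y run along its sides, z up.
- relay_short_mid (a point): Centre of the short relay, a look-alike bystander to be left alone: 36 x 36 mm and 46 mm tall, loose, standing on the bench; the point lies 23 mm above its underside.
There are look-alikes about, which are no part of the job. Leave any red look-alike of the part that bears relay_mid alone. Leave any green look-alike of the part that bears tray_floor alone.

How it is judged:
By the outcome, as a careful person would: the job done as asked, in the order asked, and still so for the second after the job is handed in, with the robot touching nothing.
It also fails if it takes over 53 s, if anything falls off the work surface, if the arm or the gripper's body presses on something with over 40 N, if the wrist force passes 120 N, or if a joint passes its speed limit or range.

## Robot

A 6-joint arm with a two-finger parallel gripper is mounted at the origin on the work surface. World frame = base frame: x ahead of the robot, y to its left, z up, the work surface at z = 0. Lengths are in mm, angles in rad, forces in N, time in s.
With the tool pointing down it reaches from about 350 to 925 mm from the base axis. Payload 6.4 kg.
Tool frame: the origin (TCP) lies midway between the tips of the shut fingers; the grasp point (between the pads) lies env.pinch_z behind it (env.pinch_z is the distance from the TCP to the grasp point, in mm); z points along the fingers, y is the line along which they close (so a half turn about z gives the same grasp; the last joint's range is limited). The gripper opens to 94 mm and grips with 3 to 60 N. Pads are 16 mm wide; open, the fingers measure 119 mm over their backs; the gripper's body (75 mm by 177 mm) begins 78 mm behind the grasp point.
Start: joints at [-1.381, 0.245, 1.558, -0, 1.339, -0.174], TCP at [231.294, -607.468, 205.455] pointing down, gripper open.
Joint ranges: [-3.13, 3.13], [-1.02, 2.26], [0.13, 2.54], [-0.95, 4.09], [0.21, 2.88], [-2.74, 2.74]. Speed limits (rad/s): [2.57, 2.57, 3.14, 3.14, 3.14, 3.14].

## Interface

Orientations are given as a 3x3 rotation matrix whose columns are the frame's x, y, z axes.
In Python, from rig import env gives the robot as it stands.
- The arm moves only by the tool drive_tool, never from a script. Its argument "deltas" is a list of rows, each a list of 7 numbers: the shift along the tool's x, y, z normalised to -1 to 1, where 1 is 0.8 m, then the turn, a rotation vector about the tool's x, y, z normalised to -1 to 1, where 1 is 120 degrees, then the opening, from -1 (shut) to 1 (fully open), so that 0 is half open. In form: [[x, y, z, ax, ay, az, fingers], ...]. A call has 1 to 20 rows; each row is the pose to reach, as a shift and turn from the pose commanded when the call began, along the tool's axes at that moment; what a row does not reach only later rows make up. A row lasts 1/12 s, in which the tool goes at most 41.7 mm and 7.16 degrees, less where a joint would pass 70% of its speed; a pose out of reach is approached as far as the arm can. A call with a number of a shift or a turn outside -1 to 1 is refused whole. A call with a gripper value outside its range is refused whole. The fingers move at their own pace and stop on an object; "force" is the grip in N (left out, the last holds). Time passes only in rows, so rows that repeat a pose let the fingers close. It gives the time, the measured TCP pose, the force, the opening and the grip force at its end, in the units of the state.
- env.state(): the state, without advancing time (a new reading comes with each control period).
- env.camera(name): name is "scene" or "top" or "wrist"; returns a dict with "image" (400x640x3 uint8, blue, green, red), "K" (3x3 intrinsics, pixels), "k1" (the pictures are not rectified: a ray, as slopes to the right and down, at radius r is drawn at 1 + k1 r^2 times it, then the intrinsics apply), "R" (3x3) and "t" (3): a world point X has camera coordinates R X + t; the wrist camera has in their place "mount" (4x4, takes a point from camera to tool coordinates, whose origin is the TCP and whose axes are the flange's). Camera axes: x right, y down, z forward; pixel columns grow to the right and rows downward; lengths in mm; the calibration is good to about 2 mm. A picture is of the moment at which its call begins: read the wrist's pose just before it. There is no depth.
- env.job_done(): hands the job in; it is judged then, once.
The state is a dict: "time_s": time; "q": joint angles; "qvel": joint speeds; "effort": joint torques, N m; "eef_pos": TCP position; "ee_rot": TCP orientation; "ft_force": force on the tool from outside, world axes, zero at the start; "moment": the same for the moment, N m; "grip_width": finger opening in mm; "grip_force": force on a finger pad.
Only numpy, scipy, OpenCV 4.12 (cv2) and the standard library are available. Lean on these libraries where they do the work, as an engineer would, in place of code of your own. Each camera call takes 0.05 s, during which the arm holds its last target. There are 200 camera calls.

## Working session

There is one attempt and no reset: what is moved stays moved. The work goes in short steps, Python scripts to look and compute and a tool call to move; the robot and the scene stay as the last step left them, time stands still between calls to the robot, and variables do not carry over. Pictures are saved under pics/ and viewed, at most 11 in all, crops included, and the job is handed in when it is done.

Besides the shell and the picture viewer there is one more tool, called after "Call:" as name([rows], argument=value, ...), one row to a line, values as JSON. drive_tool: Moves the arm, as the interface text tells. Its arguments: {"type":"object","properties":{"deltas":{"type":"array"},"force":{"type":"number"}},"required":["deltas"]}

```bash
ls; mkdir -p pics; python3 - <<'E'
from rig import env
import cv2,numpy as np
print(env.pinch_z); s=env.state(); print(s)
for n in("scene","top","wrist"):
    c=env.camera(n); cv2.imwrite(f"pics/{n}0.png",c["image"]); print(n,{k:np.round(v,4).tolist() for k,v in c.items() if k!="image"})
E
```

```text
pics
18.8
{'time_s': 0.0, 'q': array([-1.38111606e+00,  2.45763566e-01,  1.55897848e+00, -2.37915125e-05,
        1.33870191e+00, -1.74110874e-01]), 'qvel': array([-2.37183946e-04,  5.90135639e-04, -1.76379036e-03, -1.08939878e-03,
        2.84131108e-03,  8.34176566e-05]), 'effort': array([ 6.98194253e-04, -4.15837455e+01, -3.14601123e+01,  6.83980342e-02,
        3.32034740e-02, -1.36301260e-04]), 'eef_pos': array([ 231.16305363, -606.87679456,  204.39676984]), 'ee_rot': array([[ 9.34552680e-01,  3.55824605e-01, -3.71793095e-04],
       [ 3.55824675e-01, -9.34550968e-01,  1.81373894e-03],
       [ 2.97913347e-04, -1.82732775e-03, -9.99998286e-01]]), 'ft_force': array([ 0.15454904, -0.67076959, -0.1471007 ]), 'moment': array([ 0.00880155,  0.00775915, -0.01726862]), 'grip_force': 0.0, 'grip_width': 93.52962838700347}
scene {'K': [[473.5246, 0.0, 318.2822], [0.0, 473.5246, 198.9394], [0.0, 0.0, 1.0]], 'k1': -0.0578, 'R': [[0.8395, 0.5434, 0.0056], [0.358, -0.5453, -0.758], [-0.4088, 0.6383, -0.6523]], 't': [-453.5415, -138.9932, 1356.052]}
top {'K': [[387.6465, 0.0, 318.6669], [0.0, 387.6465, 202.4604], [0.0, 0.0, 1.0]], 'k1': -0.0755, 'R': [[0.1534, -0.9882, -0.0031], [-0.9646, -0.1491, -0.2174], [0.2144, 0.0363, -0.9761]], 't': [-79.3315, 554.5331, 783.618]}
wrist {'K': [[299.9512, 0.0, 321.786], [0.0, 299.9512, 206.4697], [0.0, 0.0, 1.0]], 'k1': -0.0433, 'mount': [[0.0004, -0.9568, -0.2909, 84.2464], [1.0, 0.0004, 0.0002, -0.0771], [-0.0001, -0.2909, 0.9568, -178.3375], [0.0, 0.0, 0.0, 1.0]]}
```

View pics/scene0.png

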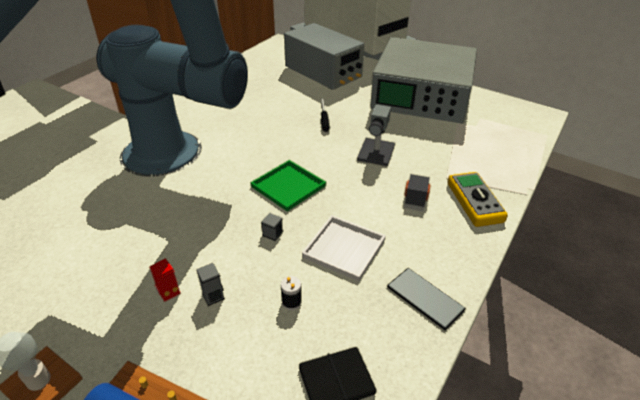

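View pics/top0.png

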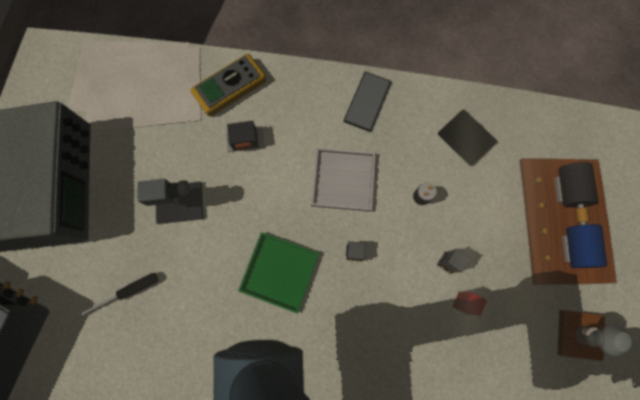

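Scene picture candidates for the tall relay: grey tall block (210,285), red look-alike (165,280), short grey block (271,227), dark box with orange (417,190). I choose (210,285); in the top picture it is at (460,258). The aluminium tray is at (344,248) in scene and (346,180) in top; the green one is a decoy. The inspection camera is at (378,125) in scene and (178,190) in top.

```bash
python3 - <<'E'
import cv2,numpy as np
s=cv2.imread("pics/scene0.png");t=cv2.imread("pics/top0.png");w=cv2.imread("pics/wrist0.png")
f=lambda im,x,y,h=30,z=300:cv2.resize(im[y-h:y+h,x-h:x+h],(z,z),interpolation=cv2.INTER_CUBIC)
a=np.hstack([f(s,210,285),f(t,462,258)]);b=np.hstack([f(s,378,130,35),f(t,190,195,60)])
c=np.vstack([a,b]); cv2.imwrite("pics/crop1.png",c)
E
```

```text
(no output)
```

View pics/crop1.png

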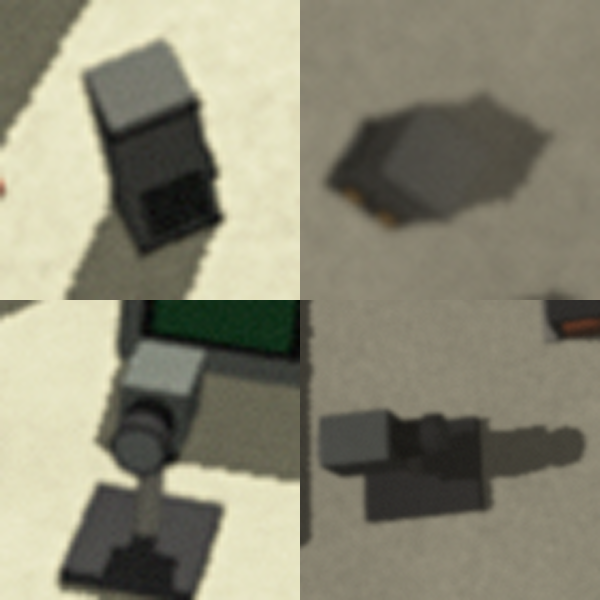

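View pics/wrist0.png

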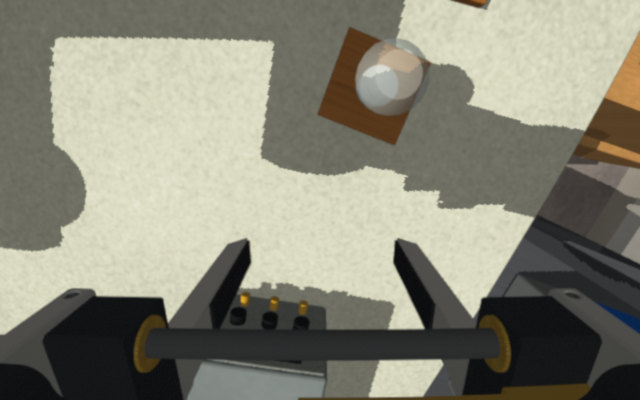

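The crop confirms a grey tall block: brass screws on the side facing the robot (top crop, lower left) and the dark vent patch on the side facing the scene camera. Next I compute positions.

```bash
cat > h.py <<'E'
import cv2,numpy as np
from rig import env
def cam(n):
    s=env.state(); c=env.camera(n)
    if n=="wrist":
        T=np.eye(4);T[:3,:3]=s["ee_rot"];T[:3,3]=s["eef_pos"];W=T@c["mount"]
        c["R"]=W[:3,:3].T;c["t"]=-c["R"]@W[:3,3]
    return c
def ray(c,p):
    d=np.array([c["k1"],0,0,0,0.])
    u=cv2.undistortPoints(np.array([[p]],float),c["K"],d)[0,0]
    R=np.array(c["R"]);return -R.T@np.array(c["t"]),R.T@np.r_[u,1]
def onz(c,p,z):
    o,d=ray(c,p);return o+d*(z-o[2])/d[2]
def tri(*cp):
    A=0;b=0
    for c,p in cp:
        o,d=ray(c,p);d/=np.linalg.norm(d);M=np.eye(3)-np.outer(d,d);A=A+M;b=b+M@o
    return np.linalg.solve(A,b)
def proj(c,X):
    return cv2.projectPoints(np.array([X],float),cv2.Rodrigues(np.array(c["R"]))[0],np.array(c["t"],float),c["K"],np.array([c["k1"],0,0,0,0.]))[0].ravel()
def delta(X,yaw=None,ref=None):
    """normalised row to TCP position X, tool-y yaw (tool pointing down), from the reference pose (position, rotation)"""
    P,R=ref; v=R.T@(np.array(X)-P)/800
    r=np.zeros(3)
    if yaw is not None:
        y=np.array([np.cos(yaw),np.sin(yaw),0]);z=np.array([0,0,-1.]);G=np.c_[np.cross(y,z),y,z]
        r=cv2.Rodrigues(R.T@G)[0].ravel()/np.radians(120)
    return np.round(np.r_[v,r],4)
E
python3 - <<'E'
from h import *
s=cam("scene");t=cam("top")
print("cams",-s["R"].T@s["t"],-t["R"].T@t["t"])
print("relay top s", [onz(s,p,78).round() for p in((180+85*.2,255+73*.2),(180+165*.2,255+40*.2),(180+197*.2,255+100*.2),(180+110*.2,255+132*.2))])
print("relay top t", [onz(t,(432+x*.2,228+y*.2),78).round() for x,y in((85,167),(120,110),(190,95),(250,130))])
print("lens",tri((s,(376.4,129.3)),(t,(189,188))), onz(s,(376.4,129.3),110),onz(t,(189,188),110))
print("tray s",[onz(s,p,16).round() for p in((303,251),(340,219),(384,240),(351,278))])
print("tray t",[onz(t,p,16).round() for p in((319,149),(378,152),(375,211),(311,207))])
print("short",onz(s,(271,222),46),onz(t,(357,249),46))
E
```

```text
cams [ 984.87949631 -694.86935264  781.70644715] [379.12214229 -24.17729048 885.17761962]
relay top s [array([ 461., -313.,   78.]), array([ 475., -283.,   78.]), array([ 507., -299.,   78.]), array([ 490., -329.,   78.])]
relay top t [array([ 474., -282.,   78.]), array([ 499., -294.,   78.]), array([ 510., -324.,   78.]), array([ 499., -350.,   78.])]
lens [539.58842665 277.28617231 112.08864957] [539.05330051 282.37613894 110.        ] [538.57557615 276.77126244 110.        ]
tray s [array([ 572., -111.,   16.]), array([587.,  22.,  16.]), array([706.,  17.,  16.]), array([ 699., -120.,   16.])]
tray t [array([699.,  27.,  16.]), array([ 713., -112.,   16.]), array([ 570., -122.,   16.]), array([557.,  24.,  16.])]
short [ 477.97468788 -100.3572559    46.        ] [474.15035426 -90.73117247  46.        ]
```

```bash
python3 - <<'E'
from h import *
s=env.state();P=np.array([231.294,-607.468,205.455]);R=s["ee_rot"]
print(delta([449,-365,260],np.radians(-30),(P,R)), s["time_s"])
E
```

```text
[ 3.622e-01 -1.865e-01 -6.800e-02 -4.000e-04 -2.000e-04 -3.263e-01] 0.25
```

Call:
drive_tool([
  [0.362,-0.186,-0.068,0,0,-0.326,1],
  [0.362,-0.186,-0.068,0,0,-0.326,1],
  [0.362,-0.186,-0.068,0,0,-0.326,1],
  [0.362,-0.186,-0.068,0,0,-0.326,1],
  [0.362,-0.186,-0.068,0,0,-0.326,1],
  [0.362,-0.186,-0.068,0,0,-0.326,1],
  [0.362,-0.186,-0.068,0,0,-0.326,1],
  [0.362,-0.186,-0.068,0,0,-0.326,1],
  [0.362,-0.186,-0.068,0,0,-0.326,1],
  [0.362,-0.186,-0.068,0,0,-0.326,1],
  [0.362,-0.186,-0.068,0,0,-0.326,1],
  [0.362,-0.186,-0.068,0,0,-0.326,1],
])

```text
time_s: 1.25
eef_pos: [448.1, -366.2, 259.3]
ee_rot: [[0.502, 0.865, -0.001], [0.865, -0.502, 0.001], [0.0, -0.001, -1.0]]
ft_force: [0.5, -0.3, -0.4]
grip_width: 94.1
grip_force: 0.0
```

```bash
python3 - <<'E'
from h import *
c=cam("wrist");cv2.imwrite("pics/wrist1.png",c["image"]);s=env.state();print(s["eef_pos"],s["ee_rot"],s["q"],s["qvel"].round(3),s["time_s"]);import pickle;pickle.dump(c,open("w1.pkl","wb"))
E
```

```text
[ 447.97676418 -366.30638863  259.27794751] [[ 5.02293976e-01  8.64696597e-01 -7.45667445e-04]
 [ 8.64696900e-01 -5.02293601e-01  6.39839068e-04]
 [ 1.78722679e-04 -9.66163638e-04 -9.99999517e-01]] [-8.81184323e-01  3.87402056e-02  1.68787984e+00 -1.70224239e-04
  1.41594066e+00 -3.54908401e-01] [-0.003 -0.001  0.    -0.001  0.001  0.003] 1.3
```

View pics/wrist1.png

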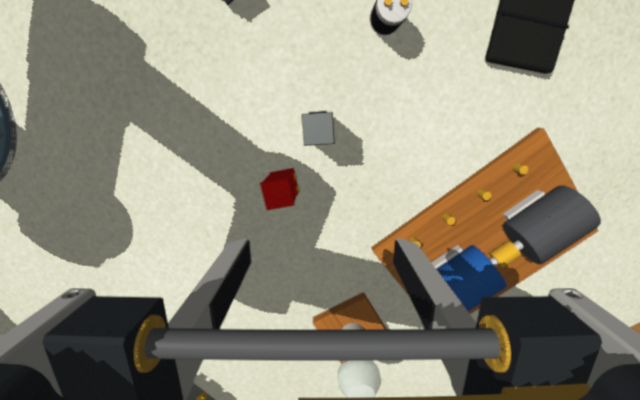

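The wrist view shows the relay's grey top at (318,128), with its sides nearly in line with the tool. The red look-alike is at (280,190).

```bash
python3 - <<'E'
from h import *;import pickle
c=pickle.load(open("w1.pkl","rb"));im=c["image"]
print(im[124:132:4,310:326:5].tolist(), im[80,318],im[150,345])
g=im.astype(int);m=((g.max(2)-g.min(2)<14)&(g.max(2)>85)&(g.max(2)<150)).astype(np.uint8)
m[:,:]*=1;r=np.zeros_like(m);r[105:155,295:340]=1;m&=r
m=cv2.morphologyEx(m,cv2.MORPH_OPEN,np.ones((5,5),np.uint8))
k=max(cv2.findContours(m,0,2)[0],key=cv2.contourArea);print(cv2.boundingRect(k),cv2.contourArea(k))
W=np.array([onz(c,p[0],78)[:2] for p in k.astype(float)],np.float32)
print(cv2.minAreaRect(W))
cr=onz(c,(280,190),78);print("red",cr)
E
```

```text
[[[126, 130, 126], [126, 130, 125], [124, 128, 125], [125, 129, 123]], [[126, 129, 125], [124, 128, 125], [125, 129, 125], [125, 128, 124]]] [204 227 226] [105 118 118]
(303, 112, 36, 36) 1018.5
((480.4876708984375, -305.5579528808594), (39.64665985107422, 40.743438720703125), 58.944786071777344)
red [ 400.95553384 -342.99834346   78.        ]
```

```bash
python3 - <<'E'
from h import *;import pickle
c=pickle.load(open("w1.pkl","rb"));im=c["image"].astype(int)
m=((abs(im-[125,129,125]).max(2))<12).astype(np.uint8);r=np.zeros_like(m);r[100:155,290:345]=1;m&=r
m=cv2.morphologyEx(m,cv2.MORPH_OPEN,np.ones((9,9),np.uint8))
k=max(cv2.findContours(m,0,2)[0],key=cv2.contourArea);print(cv2.boundingRect(k),cv2.contourArea(k))
W=np.array([onz(c,p[0],78)[:2] for p in k.astype(float)],np.float32)
a=cv2.minAreaRect(W);print(a)
P=np.array([449,-365,260.]) # commanded approx
s=env.state();R=s["ee_rot"]
for z in (135,42): print(delta([*a[0],z],np.radians(a[2]-90),(s["eef_pos"],R)))
E
```

```text
(303, 114, 29, 30) 764.0
((477.61187744140625, -302.47357177734375), (32.90766143798828, 32.5987548828125), 60.37305450439453)
[ 8.760e-02 -7.900e-03  1.554e-01 -5.000e-04 -1.000e-04 -4.400e-03]
[ 8.760e-02 -7.800e-03  2.716e-01 -5.000e-04 -1.000e-04 -4.400e-03]
```

Call:
drive_tool([
  [0.044,-0.004,0.06,0,0,0,1],
  [0.088,-0.008,0.11,0,0,0,1],
  [0.088,-0.008,0.155,0,0,0,1],
  [0.088,-0.008,0.175,0,0,0,1],
  [0.088,-0.008,0.195,0,0,0,1],
  [0.088,-0.008,0.215,0,0,0,1],
  [0.088,-0.008,0.235,0,0,0,1],
  [0.088,-0.008,0.255,0,0,0,1],
  [0.088,-0.008,0.271,0,0,0,1],
  [0.088,-0.008,0.271,0,0,0,1],
  [0.088,-0.008,0.271,0,0,0,1],
])

```text
time_s: 2.22
eef_pos: [477.9, -301.5, 42.4]
ee_rot: [[0.502, 0.865, -0.001], [0.865, -0.502, 0.001], [0.0, -0.002, -1.0]]
ft_force: [0.2, -0.7, 0.7]
grip_width: 93.9
grip_force: 0.0
```

Call:
drive_tool([
  [0,0,0,0,0,0,0],
  [0,0,0,0,0,0,-0.2],
  [0,0,0,0,0,0,-0.3],
  [0,0,0,0,0,0,-0.5],
  [0,0,0,0,0,0,-0.5],
  [0,0,0,0,0,0,-0.5],
  [0,0,0,0,0,0,-0.5],
  [0,0,0,0,0,0,-0.5],
], force=15)

```text
time_s: 2.88
eef_pos: [478.7, -301.2, 43.1]
ee_rot: [[0.5, 0.866, 0.0], [0.866, -0.5, -0.0], [-0.0, 0.0, -1.0]]
ft_force: [0.3, 0.4, 0.2]
grip_width: 44.1
grip_force: 0.0
```

Call:
drive_tool([
  [0,0,0,0,0,0,-0.7],
  [0,0,0,0,0,0,-0.7],
  [0,0,0,0,0,0,-0.7],
  [0,0,0,0,0,0,-0.7],
  [0,0,0,0,0,0,-0.7],
  [0,0,0,0,0,0,-0.7],
], force=20)

```text
time_s: 3.38
eef_pos: [478.8, -301.3, 43.1]
ee_rot: [[0.501, 0.866, 0.0], [0.866, -0.501, -0.0], [-0.0, 0.0, -1.0]]
ft_force: [0.9, -0.2, 0.7]
grip_width: 36.3
grip_force: 19.7
```

Call:
drive_tool([
  [0,0,-0.005,0,0,0,-0.7],
  [0,0,-0.015,0,0,0,-0.7],
  [0,0,-0.035,0,0,0,-0.7],
  [0,0,-0.06,0,0,0,-0.7],
  [0,0,-0.09,0,0,0,-0.7],
  [0,0,-0.12,0,0,0,-0.7],
  [0.01,-0.005,-0.15,0,0,0,-0.7],
  [0.03,-0.016,-0.175,0,0,0,-0.7],
  [0.06,-0.032,-0.2,0,0,0,-0.7],
  [0.1,-0.054,-0.22,0,0,0,-0.7],
  [0.14,-0.075,-0.24,0,0,0,-0.7],
  [0.18,-0.097,-0.255,0,0,0,-0.7],
  [0.22,-0.118,-0.259,0,0,0,-0.7],
  [0.26,-0.14,-0.259,0,0,0,-0.7],
  [0.3,-0.161,-0.259,0,0,0,-0.7],
  [0.34,-0.183,-0.259,0,0,0,-0.7],
  [0.38,-0.204,-0.259,0,0,0,-0.7],
  [0.42,-0.226,-0.259,0,0,0,-0.7],
  [0.45,-0.242,-0.259,0,0,0,-0.7],
  [0.47,-0.253,-0.259,0,0,0,-0.7],
])

```text
time_s: 5.05
eef_pos: [490.9, 128.2, 250.7]
ee_rot: [[0.498, 0.867, 0.0], [0.867, -0.498, 0.0], [0.0, -0.0, -1.0]]
ft_force: [-1.2, 0.7, -2.2]
grip_width: 36.5
grip_force: 19.7
```

Call:
drive_tool([
  [0.03,-0.016,0,0,0,0,-0.7],
  [0.06,-0.033,0,0,0,0,-0.7],
  [0.075,-0.041,0,0,0,0,-0.7],
  [0.082,-0.044,0,0,0,0,-0.7],
  [0.082,-0.044,0,0,0,0,-0.7],
  [0.082,-0.044,0,0,0,0,-0.7],
])

```text
time_s: 5.55
eef_pos: [493.9, 199.6, 250.3]
ee_rot: [[0.5, 0.866, -0.0], [0.866, -0.5, -0.0], [-0.0, 0.0, -1.0]]
ft_force: [0.4, -0.3, -1.0]
grip_width: 36.0
grip_force: 19.7
```

```bash
python3 - <<'E'
from h import *
c=cam("wrist");cv2.imwrite("pics/wrist2.png",c["image"]);s=env.state();print(s["eef_pos"],s["grip_width"],s["q"],s["time_s"]);import pickle;pickle.dump(c,open("w2.pkl","wb"))
cv2.imwrite("pics/w2c.png",np.vstack([c["image"],c["image"][:0]]))
E
```

```text
[494.01444104 199.23566582 250.32679363] 36.70950257576789 [ 1.70570160e-01 -6.80295164e-02  1.80971885e+00 -4.04869892e-04
  1.40009998e+00  6.95552086e-01] 5.6
```

View pics/wrist2.png

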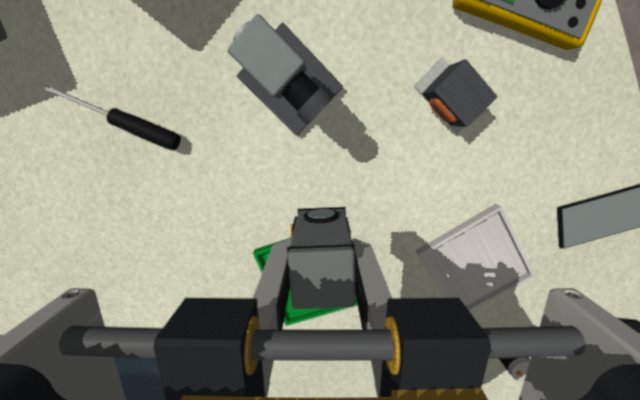

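The held relay shows its window towards tool +x. The inspection camera is at (285,80), with its lens near (315,105). I take one close crop to measure it.

```bash
python3 - <<'E'
import cv2
im=cv2.imread("pics/wrist2.png")[5:145,215:375];cv2.imwrite("pics/cl.png",cv2.resize(im,None,fx=4,fy=4,interpolation=cv2.INTER_CUBIC))
E
```

```text
(no output)
```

View pics/cl.png

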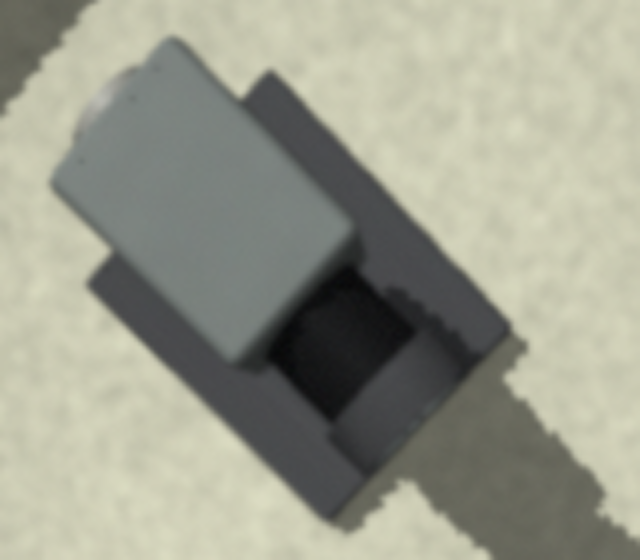

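```bash
python3 - <<'E'
from h import *;import pickle
c=pickle.load(open("w2.pkl","rb"))
f=lambda p,z:onz(c,(215+(p[0]+.5)/4-.5,5+(p[1]+.5)/4-.5),z)[:2]
A=lambda v:np.degrees(np.arctan2(v[1],v[0])).round(1)
b=[f(p,132) for p in((172,38),(52,185),(235,362),(358,228))]
print("body",np.round(b,1).tolist(),A(b[1]-b[2]),A(b[0]-b[3]),A(b[0]-b[1])-90,A(b[3]-b[2])-90,"mid front",(b[2]+b[3])/2,"mid back",(b[0]+b[1])/2)
g=[f(p,8) for p in((270,72),(510,328),(330,518),(90,283))]
print("foot",np.round(g,1).tolist(),A(g[0]-g[1]),A(g[3]-g[2]),A(g[0]-g[3])-90,A(g[1]-g[2])-90,"mid",sum(g)/4)
l=[f((372,470),110),f((478,352),110)];print("lens",l,sum(l)/2,np.linalg.norm(l[0]-l[1]))
print("short tray", [onz(c,p,16).round() for p in((500,206),(530,274),(418,253))])
E
```

```text
body [[530.1, 376.4], [490.3, 365.2], [505.7, 311.8], [545.5, 322.2]] 106.1 105.8 -74.2 -75.3 mid front [525.59235919 317.02896355] mid back [510.20134304 370.80488649]
foot [[549.0, 395.9], [577.2, 291.6], [494.1, 268.8], [465.3, 372.8]] 105.1 105.5 -74.6 -74.7 mid [521.40479977 332.29535474]
lens [array([519.8089316 , 274.77716354]), array([557.42559786, 286.15354165])] [538.61726473 280.46535259] 39.29930735666513
short tray [array([698.,  35.,  16.]), array([703., -97.,  16.]), array([562.,  27.,  16.])]
```

Call:
drive_tool([
  [0.002,0.005,0.01,0,0,0.02,-0.7],
  [0.004,0.014,0.03,0,0,0.06,-0.7],
  [0.008,0.025,0.05,0,0,0.11,-0.7],
  [0.012,0.038,0.075,0,0,0.16,-0.7],
  [0.016,0.05,0.1,0,0,0.21,-0.7],
  [0.02,0.063,0.125,0,0,0.26,-0.7],
  [0.023,0.075,0.148,0,0,0.31,-0.7],
  [0.026,0.083,0.163,0,0,0.35,-0.7],
  [0.0265,0.0855,0.17,0,0,0.368,-0.7],
  [0.0265,0.0855,0.17,0,0,0.3725,-0.7],
  [0.0265,0.0855,0.17,0,0,0.3725,-0.7],
  [0.0265,0.0855,0.17,0,0,0.3725,-0.7],
  [0.0265,0.0855,0.17,0,0,0.3725,-0.7],
])

```text
time_s: 6.68
eef_pos: [564.3, 183.9, 115.3]
ee_rot: [[0.965, 0.264, 0.002], [0.264, -0.965, 0.0], [0.002, 0.0, -1.0]]
ft_force: [0.1, 0.8, -1.2]
grip_width: 36.4
grip_force: 19.7
```

```bash
python3 - <<'E'
from h import *
s=env.state();print(s["eef_pos"],s["ee_rot"].round(3).tolist(),s["time_s"])
a=cam("scene");w=cam("wrist")
A=cv2.resize(a["image"][60:210,300:460],None,fx=3,fy=3,interpolation=cv2.INTER_CUBIC)
B=cv2.resize(w["image"][90:315,220:420],(400,450))[:, :310]
cv2.imwrite("pics/hold.png",np.hstack([A,B]))
# relay top visible?
u=np.array([np.cos(np.radians(105.3)),np.sin(np.radians(105.3))]);v=s["eef_pos"][:2]
d=np.array([537.5,280])-v;print("along",d@u,"lateral",d@[u[1],-u[0]],"yaw",np.degrees(np.arctan2(s["ee_rot"][1,1],s["ee_rot"][0,1])))
E
```

```text
[564.32609694 183.94462724 115.32626963] [[0.965, 0.264, 0.002], [0.264, -0.965, 0.0], [0.002, 0.0, -1.0]] 6.6833
along 99.7296063943847 lateral -0.5288866351253638 yaw -74.71870292633407
```

View pics/hold.png

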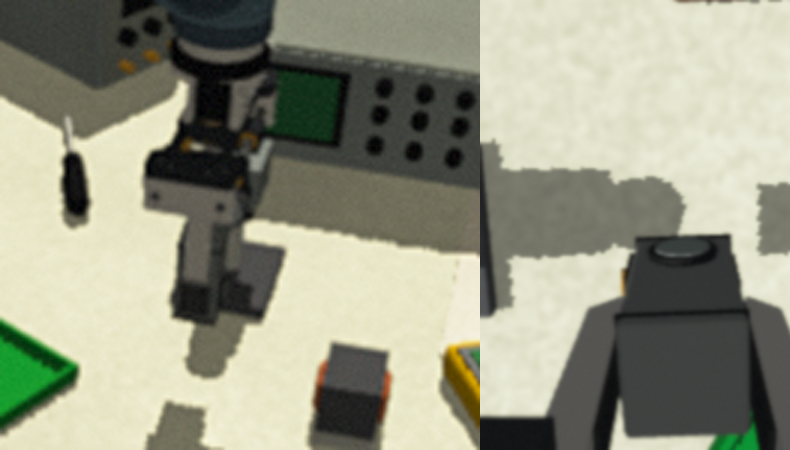

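The relay is held upright with the window to the side and the screw side (orange, at the left of the wrist crop) facing the lens. Now the pause.

Call:
drive_tool([
  [0,0,0.001,0,0,0,-0.7],
  [0,0,0.001,0,0,0,-0.7],
  [0,0,0.001,0,0,0,-0.7],
  [0,0,0.001,0,0,0,-0.7],
  [0,0,0.001,0,0,0,-0.7],
  [0,0,0.001,0,0,0,-0.7],
  [0,0,0.001,0,0,0,-0.7],
  [0,0,0.001,0,0,0,-0.7],
  [0,0,0.001,0,0,0,-0.7],
  [0,0,0.001,0,0,0,-0.7],
  [0,0,0.001,0,0,0,-0.7],
  [0,0,0.001,0,0,0,-0.7],
  [0,0,0.001,0,0,0,-0.7],
  [0,0,0.001,0,0,0,-0.7],
  [0,0,0.001,0,0,0,-0.7],
  [0,0,0.001,0,0,0,-0.7],
])

```text
time_s: 8.12
eef_pos: [563.9, 184.1, 113.4]
ee_rot: [[0.965, 0.263, -0.0], [0.263, -0.965, 0.0], [-0.0, -0.0, -1.0]]
ft_force: [0.6, 1.1, -1.8]
grip_width: 36.9
grip_force: 19.7
```

Call:
drive_tool([
  [0,0,0,0,0,-0.015,-0.7],
  [0,0,0,0,0,-0.05,-0.7],
  [0,0,0,0,0,-0.1,-0.7],
  [0,0,0,0,0,-0.15,-0.7],
  [0,0,0,0,0,-0.2,-0.7],
  [0,0,0,0,0,-0.25,-0.7],
  [0,0,0,0,0,-0.3,-0.7],
  [0,0,0,0,0,-0.35,-0.7],
  [0,0,0,0,0,-0.4,-0.7],
  [0,0,0,0,0,-0.45,-0.7],
  [0,0,0,0,0,-0.5,-0.7],
  [0,0,0,0,0,-0.55,-0.7],
  [0,0,0,0,0,-0.6,-0.7],
  [0,0,0,0,0,-0.65,-0.7],
  [0,0,0,0,0,-0.695,-0.7],
  [0,0,0,0,0,-0.73,-0.7],
  [0,0,0,0,0,-0.745,-0.7],
  [0,0,0,0,0,-0.75,-0.7],
  [0,0,0,0,0,-0.75,-0.7],
  [0,0,0,0,0,-0.75,-0.7],
])

```text
time_s: 9.78
eef_pos: [563.9, 184.2, 113.5]
ee_rot: [[-0.263, 0.965, 0.0], [0.965, 0.263, 0.0], [0.0, 0.0, -1.0]]
ft_force: [-0.3, 0.0, -1.6]
grip_width: 36.3
grip_force: 19.7
```

Call:
drive_tool([
  [0,0,0,0,0,0,-0.7],
  [0,0,0,0,0,0,-0.7],
  [0,0,0,0,0,0,-0.7],
  [0,0,0,0,0,0,-0.7],
  [0,0,0,0,0,0,-0.7],
  [0,0,0,0,0,0,-0.7],
  [0,0,0,0,0,0,-0.7],
  [0,0,0,0,0,0,-0.7],
  [0,0,0,0,0,0,-0.7],
  [0,0,0,0,0,0,-0.7],
  [0,0,0,0,0,0,-0.7],
  [0,0,0,0,0,0,-0.7],
  [0,0,0,0,0,0,-0.7],
  [0,0,0,0,0,0,-0.7],
  [0,0,0,0,0,0,-0.7],
])

```text
time_s: 11.03
eef_pos: [563.9, 184.1, 113.5]
ee_rot: [[-0.263, 0.965, 0.0], [0.965, 0.263, 0.0], [0.0, 0.0, -1.0]]
ft_force: [-0.1, -0.3, -1.5]
grip_width: 36.3
grip_force: 19.7
```

```bash
python3 - <<'E'
from h import *
s=env.state()
w=cam("wrist");cv2.imwrite("pics/win.png",w["image"][60:320,160:480])
u=np.array([np.cos(np.radians(105.3)),np.sin(np.radians(105.3))]);v=s["eef_pos"][:2]
d=np.array([537.5,280])-v;print(s["eef_pos"],s["time_s"],"along",d@u,"lateral",d@[u[1],-u[0]],"yaw",np.degrees(np.arctan2(s["ee_rot"][1,1],s["ee_rot"][0,1])),s["q"])
E
```

```text
[563.86065366 184.1420893  113.45465041] 11.0333 along 99.41632496045635 lateral -0.1320447822708033 yaw 15.264516927385348 [ 1.24657004e-01  2.13105631e-01  1.77349853e+00  2.31696515e-05
  1.15498230e+00 -1.41768434e-01]
```

View pics/win.png

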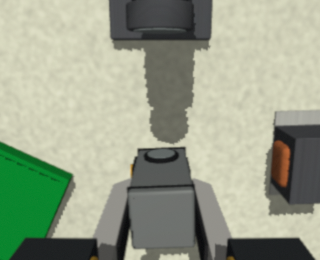

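The window faces the lens; relay and lens line up in the picture (columns 162 and 160). Next the vent side.

Call:
drive_tool([
  [0,0,0,0,0,-0.015,-0.7],
  [0,0,0,0,0,-0.05,-0.7],
  [0,0,0,0,0,-0.1,-0.7],
  [0,0,0,0,0,-0.15,-0.7],
  [0,0,0,0,0,-0.2,-0.7],
  [0,0,0,0,0,-0.25,-0.7],
  [0,0,0,0,0,-0.3,-0.7],
  [0,0,0,0,0,-0.35,-0.7],
  [0,0,0,0,0,-0.4,-0.7],
  [0,0,0,0,0,-0.45,-0.7],
  [0,0,0,0,0,-0.5,-0.7],
  [0,0,0,0,0,-0.55,-0.7],
  [0,0,0,0,0,-0.6,-0.7],
  [0,0,0,0,0,-0.65,-0.7],
  [0,0,0,0,0,-0.695,-0.7],
  [0,0,0,0,0,-0.73,-0.7],
  [0,0,0,0,0,-0.745,-0.7],
  [0,0,0,0,0,-0.75,-0.7],
  [0,0,0,0,0,-0.75,-0.7],
  [0,0,0,0,0,-0.75,-0.7],
])

```text
time_s: 12.75
eef_pos: [563.9, 184.1, 113.5]
ee_rot: [[-0.965, -0.263, 0.0], [-0.263, 0.965, 0.0], [-0.0, -0.0, -1.0]]
ft_force: [0.1, 0.5, -1.6]
grip_width: 36.1
grip_force: 19.7
```

Call:
drive_tool([
  [0,0,0,0,0,0,-0.7],
  [0,0,0,0,0,0,-0.7],
  [0,0,0,0,0,0,-0.7],
  [0,0,0,0,0,0,-0.7],
  [0,0,0,0,0,0,-0.7],
  [0,0,0,0,0,0,-0.7],
  [0,0,0,0,0,0,-0.7],
  [0,0,0,0,0,0,-0.7],
  [0,0,0,0,0,0,-0.7],
  [0,0,0,0,0,0,-0.7],
  [0,0,0,0,0,0,-0.7],
  [0,0,0,0,0,0,-0.7],
  [0,0,0,0,0,0,-0.7],
  [0,0,0,0,0,0,-0.7],
  [0,0,0,0,0,0,-0.7],
])

```text
time_s: 14.0
eef_pos: [563.8, 184.1, 113.4]
ee_rot: [[-0.965, -0.263, -0.0], [-0.263, 0.965, 0.0], [0.0, 0.0, -1.0]]
ft_force: [-0.4, 0.2, -1.5]
grip_width: 36.2
grip_force: 19.7
```

```bash
python3 - <<'E'
from h import *
s=env.state();R=s["ee_rot"];P=s["eef_pos"]
print(P,R.round(3).tolist(),s["time_s"],s["q"])
y0=np.radians(105.3-90)
# look pose: tray centre at tool +x 100, yaw = 15 deg turned clockwise further
for yaw in (15.3,-74.7):
    t=np.radians(yaw+90);x=np.array([np.cos(t),np.sin(t)])
    for X in ([*(np.array([637,-46])-90*x),230],):
        print(yaw,X,delta(X,np.radians(yaw),(P,R)))
E
```

```text
[563.84261592 184.13701784 113.44624023] [[-0.965, -0.263, -0.0], [-0.263, 0.965, 0.0], [0.0, 0.0, -1.0]] 14.0 [ 1.24637979e-01  2.13100170e-01  1.77352202e+00  5.55312729e-05
  1.15501141e+00 -1.71253353e+00]
15.3 [np.float64(660.7485744968835), np.float64(-132.81016766120183), 230] [-0.0126 -0.4141 -0.1457  0.     -0.      0.7497]
-74.7 [np.float64(550.1898323387982), np.float64(-69.74857449688355), 230] [ 0.1    -0.3017 -0.1457 -0.     -0.      1.4997]
```

Call:
drive_tool([
  [0,0,-0.005,0,0,0,-0.7],
  [0,-0.003,-0.02,0,0,0,-0.7],
  [0,-0.01,-0.04,0,0,0,-0.7],
  [-0.001,-0.025,-0.065,0,0,0.01,-0.7],
  [-0.002,-0.05,-0.085,0,0,0.02,-0.7],
  [-0.004,-0.08,-0.1,0,0,0.035,-0.7],
  [-0.006,-0.115,-0.108,0,0,0.05,-0.7],
  [-0.007,-0.15,-0.108,0,0,0.065,-0.7],
  [-0.009,-0.185,-0.108,0,0,0.08,-0.7],
  [-0.01,-0.22,-0.108,0,0,0.095,-0.7],
  [-0.012,-0.25,-0.108,0,0,0.11,-0.7],
  [-0.013,-0.275,-0.108,0,0,0.12,-0.7],
  [-0.0137,-0.292,-0.108,0,0,0.125,-0.7],
  [-0.0137,-0.3,-0.1,0,0,0.125,-0.7],
  [-0.0137,-0.302,-0.085,0,0,0.125,-0.7],
  [-0.0137,-0.302,-0.06,0,0,0.125,-0.7],
  [-0.0137,-0.302,-0.03,0,0,0.125,-0.7],
  [-0.0137,-0.302,0,0,0,0.125,-0.7],
  [-0.0137,-0.302,0,0,0,0.125,-0.7],
  [-0.0137,-0.302,0,0,0,0.125,-0.7],
])

```text
time_s: 15.67
eef_pos: [636.3, -44.7, 111.3]
ee_rot: [[-1.0, -0.006, -0.005], [-0.006, 1.0, 0.001], [0.005, 0.001, -1.0]]
ft_force: [-0.7, 0.1, -0.8]
grip_width: 36.0
grip_force: 19.7
```

```bash
python3 - <<'E'
from h import *
s=env.state();print(s["eef_pos"],s["time_s"])
a=cam("scene")["image"];w=cam("top")["image"]
A=cv2.resize(a[150:300,270:430],(480,450),interpolation=cv2.INTER_CUBIC);B=cv2.resize(w[110:260,290:395],(315,450),interpolation=cv2.INTER_CUBIC)
cv2.imwrite("pics/tray.png",np.hstack([A,B]))
E
```

```text
[636.30636081 -44.69198612 111.3347517 ] 15.6667
```

View pics/tray.png

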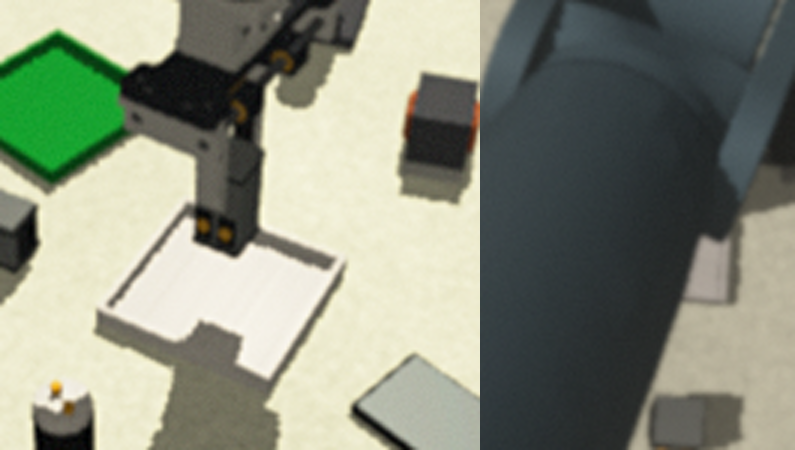

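The relay hangs over the tray's middle, clear of the walls. I lower it.

Call:
drive_tool([
  [0,0,0.005,0,0,0,-0.7],
  [0,0,0.018,0,0,0,-0.7],
  [0,0,0.033,0,0,0,-0.7],
  [0,0,0.048,0,0,0,-0.7],
  [0,0,0.06,0,0,0,-0.7],
  [0,0,0.068,0,0,0,-0.7],
  [0,0,0.073,0,0,0,-0.7],
  [0,0,0.0755,0,0,0,-0.7],
  [0,0,0.077,0,0,0,-0.7],
  [0,0,0.0775,0,0,0,-0.7],
  [0,0,0.0775,0,0,0,-0.7],
  [0,0,0.0775,0,0,0,-0.7],
  [0,0,0.0775,0,0,0,-0.7],
  [0,0,0.0775,0,0,0,-0.7],
])

```text
time_s: 16.93
eef_pos: [638.3, -46.1, 51.8]
ee_rot: [[-1.0, -0.005, 0.001], [-0.005, 1.0, -0.0], [-0.001, -0.0, -1.0]]
ft_force: [-0.1, -0.1, -1.2]
grip_width: 36.1
grip_force: 19.7
```

Call:
drive_tool([
  [0,0,0.0008,0,0,0,-0.7],
  [0,0,0.0016,0,0,0,-0.7],
  [0,0,0.0024,0,0,0,-0.7],
  [0,0,0.003,0,0,0,-0.7],
  [0,0,0.0036,0,0,0,-0.7],
  [0,0,0.004,0,0,0,-0.7],
  [0,0,0.0042,0,0,0,-0.7],
  [0,0,0.0042,0,0,0,-0.7],
  [0,0,0.0042,0,0,0,-0.7],
  [0,0,0.0042,0,0,0,-0.7],
])

```text
time_s: 17.77
eef_pos: [638.1, -46.1, 48.1]
ee_rot: [[-1.0, -0.005, 0.0], [-0.005, 1.0, -0.0], [-0.0, -0.0, -1.0]]
ft_force: [-1.9, -0.1, -1.1]
grip_width: 36.3
grip_force: 19.7
```

Call:
drive_tool([
  [0,0,0.0003,0,0,0,-0.7],
  [0,0,0.0005,0,0,0,-0.7],
  [0,0,0.0007,0,0,0,-0.7],
  [0,0,0.0009,0,0,0,-0.7],
  [0,0,0.0009,0,0,0,-0.7],
  [0,0,0.0009,0,0,0,-0.7],
])

```text
time_s: 18.27
eef_pos: [638.2, -46.1, 48.1]
ee_rot: [[-1.0, -0.005, 0.0], [-0.005, 1.0, -0.0], [-0.0, -0.0, -1.0]]
ft_force: [-3.5, 1.0, 5.3]
grip_width: 36.3
grip_force: 19.7
```

Contact: 5 N upward. I release gently and then retreat straight up.

Call:
drive_tool([
  [0,0,-0.0004,0,0,0,-0.2],
  [0,0,-0.0004,0,0,0,-0.1],
  [0,0,-0.0004,0,0,0,0.1],
  [0,0,-0.0004,0,0,0,0.3],
  [0,0,-0.0004,0,0,0,0.5],
  [0,0,-0.0004,0,0,0,0.6],
  [0,0,-0.0004,0,0,0,0.6],
  [0,0,-0.01,0,0,0,0.6],
  [0,0,-0.03,0,0,0,0.6],
  [0,0,-0.06,0,0,0,0.6],
  [0,0,-0.09,0,0,0,0.6],
  [0,0,-0.12,0,0,0,0.6],
  [0,0,-0.15,0,0,0,0.6],
  [0.03,0,-0.17,0,0,0,0.6],
  [0.06,0,-0.18,0,0,0,0.6],
  [0.09,0,-0.18,0,0,0,0.6],
  [0.11,0,-0.18,0,0,0,0.6],
  [0.12,0,-0.18,0,0,0,0.6],
  [0.12,0,-0.18,0,0,0,0.6],
  [0.12,0,-0.18,0,0,0,0.6],
])

```text
time_s: 19.93
eef_pos: [542.5, -46.6, 191.9]
ee_rot: [[-1.0, -0.004, 0.001], [-0.004, 1.0, -0.0], [-0.001, -0.0, -1.0]]
ft_force: [0.1, 1.0, -0.2]
grip_width: 75.0
grip_force: 0.0
```

```bash
python3 - <<'E'
from h import *
print(env.state()["time_s"])
a=cam("scene")["image"];w=cam("wrist")["image"]
A=cv2.resize(a[170:310,240:400],(480,420),interpolation=cv2.INTER_CUBIC);B=cv2.resize(w,(320,200));B=np.vstack([B,np.zeros((220,320,3),np.uint8)])
cv2.imwrite("pics/end.png",np.hstack([A,B]))
E
```

```text
19.9333
```

View pics/end.png

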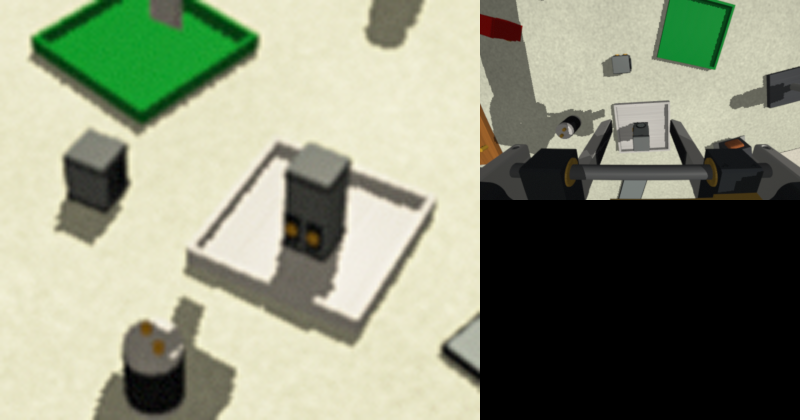

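The relay stands upright in the middle of the tray (crop pixel 315,205), and the short relay (95,170) has not moved. The gripper is clear.

```bash
python3 -c "
from rig import env
print(env.job_done())"
```

```text
the job is handed in; nothing more can be done
None
```

I showed the tall relay to the lens screw side, window side, then vent side, with at least a second on each, and set it upright in the aluminium tray at about 20 s of the 53 s; the short relay was not touched, and the job is handed in (no verdict came back).

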